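# Load the stamp carrier and hold it up

## Task

Stand the large round stamp in the large pocket of the aluminium carrier and the small round stamp in its small pocket, each upright and fully down, while the carrier stands on the counter. Then take the carrier by its T-handle, lift it without tipping it until its underside is at least 10 cm above the counter, and finish while still holding it there, level and steady, with both stamps in it. Leave everything else on the counter where it is.

Things in the scene. Friction and masses are not known exactly. Their poses are not given: they have to be found in the camera images.
- carrier: loose aluminium carrier: a slab 250 x 76 x 24 mm (x, y, z) with one round pocket near each end and a T-handle in the middle, 0.45 kg empty. Origin: centre of the underside; x along the slab towards the small pocket, z up. It may stand at any yaw. Loaded with both stamps it balances about its middle
- carrier_handle (a point): centre of the carrier's black T-handle bar, 84 mm above the underside: a flat-sided bar 64 mm long (along the carrier's x), 16 mm wide (along y) and 22 mm high (its top is 95 mm above the underside), on a post 14 x 10 mm in its middle; nothing stands beside it along y
- large_pocket (a point): centre of the mouth of the carrier's large round pocket, 44 mm across and 16 mm deep (floor 8 mm above the carrier's underside), 75 mm from the middle on the carrier's -x side; it starts empty
- small_pocket (a point): centre of the mouth of the carrier's small round pocket, 32 mm across and 16 mm deep (floor 8 mm above the carrier's underside), 95 mm from the middle on the carrier's +x side; it starts empty
- large_stamp_center (a point): large round stamp, red plastic, standing on its round face, 80 mm high, about 55 g: foot disc 38 mm across and 16 mm high, thin neck 11 mm across, round knob 28 mm across from 56 to 80 mm above the face. The point lies on its axis, 40 mm above the face; z up its axis
- small_stamp_center (a point): small round stamp, red plastic, standing on its round face, 66 mm high, about 40 g: foot disc 26 mm across and 16 mm high, thin neck 11 mm across, round knob 22 mm across from 42 to 66 mm above the face. The point lies on its axis, 33 mm above the face; z up its axis
- square_stamp_center (a point): another red stamp with a square foot 34 x 34 mm, 72 mm high, knob 26 mm across; the point lies 36 mm above its face. It stands among the round stamps: leave alone
- bar_stamp_center (a point): another red stamp with an oblong foot 56 x 22 mm (x, y), 70 mm high, knob 24 mm across; the point lies 35 mm above its face. It stands among the round stamps: leave alone
- ink_tin_center (a point): grey ink-pad tin 99 x 72 x 20 mm, loose; the point is its middle: leave alone
- booklets_a_center (a point): pile of five booklets 88 x 125 mm, 30 mm high, loose, on the right; the point is its middle: leave alone
- booklets_b_center (a point): pile of seven booklets 88 x 125 mm, 42 mm high, loose, on the left; the point is its middle: leave alone
- tape_roll_center (a point): cardboard tape core lying flat, 90 mm across, 24 mm high, loose, on the far side; the point is its middle: leave alone
Not all that is in view belongs to the job. What is shaped like the part that bears small_stamp_center but turquoise is not meant. What is shaped like the part that bears large_stamp_center but pink is not meant.

How it is judged:
By the outcome, as a careful person would: the job done as asked, in the order asked, and still so for the second after the job is handed in, while the arm keeps its last pose, push and grip.
It also fails if it takes over 69 s, if anything falls off the work surface, if the arm or the gripper's body presses on something with over 40 N, if the wrist force passes 120 N, or if a joint passes its speed limit or range.

## Robot

A 6-joint arm with a two-finger parallel gripper is mounted at the origin on the work surface. World frame = base frame: x ahead of the robot, y to its left, z up, the work surface at z = 0. Lengths are in m, angles in rad, forces in N, time in s.
With the tool pointing down it reaches from about 0.275 to 0.875 m from the base axis. Payload 12.5 kg.
Tool frame: the origin (TCP) lies on the centre line of the jaws, within the pads' length; the fingertips stand r.finger_overhang ahead of it and the grasp point (between the pads) lies 3 mm ahead of it (r.finger_overhang is the distance from the TCP to the fingertips, in m); z points along the fingers, y is the line along which they close (so a half turn about z gives the same grasp; the last joint's range is limited). The gripper opens to 85 mm and grips with 20 to 120 N. Pads are 22 mm wide; open, the fingers measure 114 mm over their backs; the gripper's body (76 mm by 85 mm) begins 54 mm behind the grasp point. The pads swing forward as they close: fully open they stand 13 mm farther back than shut.
Start: joints at [1.167, 0.351, 1.652, -0, 1.139, -0.085], TCP at [0.172, 0.522, 0.253] pointing down, gripper open.
Joint ranges: [-2.75, 2.75], [-0.79, 2.1], [0.01, 2.65], [-1.57, 4.71], [0.07, 3.14], [-2.87, 2.87]. Speed limits (rad/s): [2.22, 2.22, 2.79, 3.14, 3.14, 3.14].

## Interface

Orientations are given as a unit quaternion [x, y, z, w].
In Python, from cell import r, optics gives the robot as it stands. The module is installed in compiled form; this text tells all that it offers. Calls block until the motion is done:
- r.move_to(position, orientation): joint-space move of the TCP to a pose.
- r.move_linear(position, rot=None, vel=0.15): straight line of the TCP; rot=None keeps the orientation; vel is the mean speed in m/s.
- r.set_joints(angles): joint-space move.
- r.set_gripper(opening, squeeze=None): opening from 0.0 (shut) to 1.0 (fully open); squeeze is the grip in N (None keeps the last); returns when the fingers have stopped.
- r.sleep(seconds).
- r.inverse_kinematics(position, orientation): joint angles nearest the present ones, or None.
- optics.get_image(name): name is "side" or "top" or "wrist"; returns a dict with "pixels" (420x560x3 uint8, red, green, blue), "depth" (420x560 float32, m along the optical axis (not along the pixel's ray), 0 where there is no reading), "fx", "fy", "cx", "cy" (pixels), "D" ([k1, k2, p1, p2, k3] as OpenCV has them; the pictures are not rectified), "camera_from_world" (4x4, takes a point from world to camera coordinates); the wrist camera has in their place "mount" (4x4, takes a point from camera to tool coordinates, whose origin is the TCP and whose axes are the flange's). Camera axes: x right, y down, z forward; pixel columns grow to the right and rows downward; lengths in m; the calibration is good to about 2 mm. A picture is of the moment at which its call begins: read the wrist's pose just before it.
A pose or a line that the arm cannot do raises r.PlanningError and nothing moves.
- r.hand_in(): hands the job in; it is judged then, once.
Readings, each from a call of its own:
- r.current_t(): time.
- r.current_q(): joint angles.
- r.current_qvel(): joint speeds.
- r.current_effort(): joint torques, N m.
- r.current_tool_pos(): TCP position.
- r.current_ee_rot(): TCP orientation.
- r.current_contact_force(): force on the tool from outside, world axes, zero at the start.
- r.current_torque(): the same for the moment, N m.
- r.current_opening(): opening from 0.0 (shut) to 1.0 (fully open).
- r.current_finger_force(): force on a finger pad.
Only numpy, scipy, OpenCV 4.12 (cv2) and the standard library are available. Lean on these libraries where they do the work, as an engineer would, in place of code of your own. Each camera call takes 0.05 s, during which the arm holds its last target. There are 200 camera calls.

## Working session

There is one attempt and no reset: what is moved stays moved. The work goes in short steps, each a Python script; the robot and the scene stay as the last script left them, time stands still between calls to the robot, and variables do not carry over. Pictures are saved under pics/ and viewed, at most 10 in all, crops included, and the job is handed in when it is done.

```bash
mkdir -p pics
python3 - <<'E'
from cell import r, optics
import cv2,numpy as np
for n in("top","side"):
    d=optics.get_image(n); np.savez(n+".npz",**d)
    cv2.imwrite(f"pics/{n}0.png",cv2.resize(d["pixels"][:,:,::-1],(800,600),interpolation=cv2.INTER_CUBIC))
    print(n,d["fx"],d["D"],np.round(d["camera_from_world"],3))
print(r.finger_overhang,r.current_ee_rot(),r.current_t())
E
```

```text
top 398.02659233087263 [-0.106321  0.        0.        0.        0.      ] [[ 0.029 -0.999  0.031 -0.034]
 [-0.983 -0.034 -0.178  0.628]
 [ 0.179 -0.026 -0.983  1.029]
 [ 0.     0.     0.     1.   ]]
side 433.03311280817303 [0.02191146 0.         0.         0.         0.        ] [[ 0.981 -0.194  0.017 -0.595]
 [-0.141 -0.766 -0.627  0.118]
 [ 0.134  0.613 -0.779  0.98 ]
 [ 0.     0.     0.     1.   ]]
0.022 [ 1.58710275e-01  9.87325054e-01 -5.24567462e-04 -1.07813968e-04] 0.1
```

View pics/top0.png

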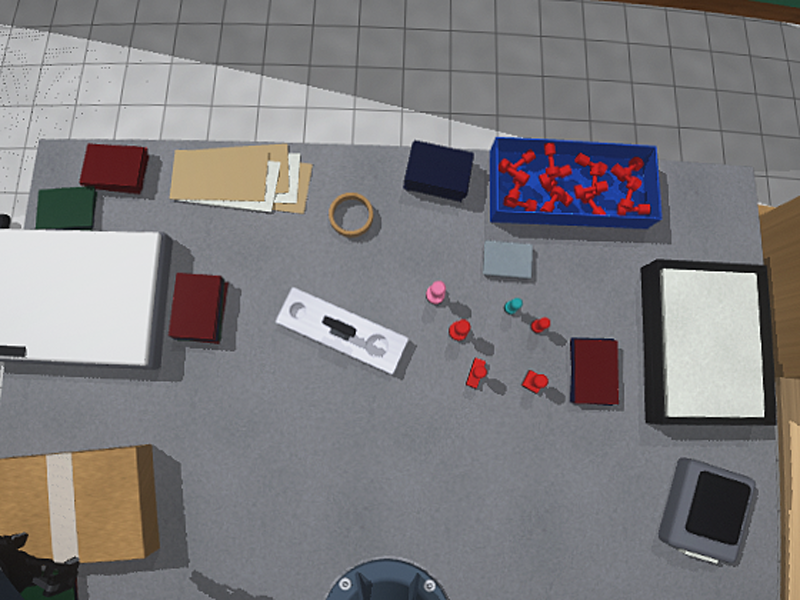

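View pics/side0.png

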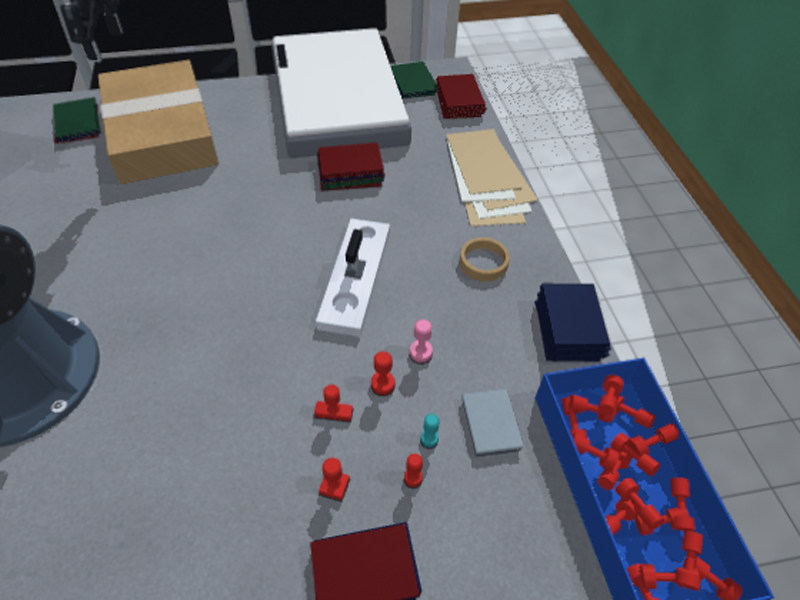

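Red candidates in the side picture: (382,372) has a round foot and is the largest, (413,470) has a round foot and is small, (333,400) has an oblong foot, and (333,478) has a square foot. Pink (421,340) and turquoise (430,430) are decoys. The large stamp should be (382,372), which is (460,330) in top, and the small one (413,470), which is (541,325) in top. I'll confirm this in a crop.

```bash
cat > h.py <<'E'
import numpy as np, cv2
from scipy.spatial.transform import Rotation as R
def K(d): return np.array([[d["fx"],0,d["cx"]],[0,d["fy"],d["cy"]],[0,0,1]],float)
def rays(d,uv):
    p=cv2.undistortPoints(np.asarray(uv,float).reshape(-1,1,2),K(d),np.asarray(d["D"],float)).reshape(-1,2)
    return np.c_[p,np.ones(len(p))]
def cloud(d,T,mask):
    v,u=np.nonzero(mask&(d["depth"]>0)); P=rays(d,np.c_[u,v])*d["depth"][v,u][:,None]
    return P@T[:3,:3].T+T[:3,3],np.c_[u,v]
def plane(d,T,uv,z):
    q=rays(d,uv)@T[:3,:3].T; return T[:3,3]+q*((z-T[2,3])/q[:,2])[:,None]
def down(yaw): # tool x at yaw, z down
    return (R.from_euler('z',yaw)*R.from_euler('x',np.pi)).as_quat()
E
python3 - <<'E'
from h import *
d=dict(np.load("top.npz")); T=np.linalg.inv(d["camera_from_world"])
s=dict(np.load("side.npz"));Ts=np.linalg.inv(s["camera_from_world"])
c=s["pixels"][220:360,200:340,::-1]
cv2.imwrite("pics/crop.png",cv2.resize(c,(600,600),interpolation=cv2.INTER_CUBIC))
def red(d):
    p=d["pixels"].astype(int); return (p[...,0]>130)&(p[...,1]<90)&(p[...,2]<90)
for nm,dd,TT in(("top",d,T),("side",s,Ts)):
    n,l,st,cc=cv2.connectedComponentsWithStats(red(dd).astype(np.uint8))
    for i in range(1,n):
        if 25<st[i,4]<700:
            P,_=cloud(dd,TT,l==i)
            if len(P)<10: continue
            zt=P[:,2].max(); k=P[P[:,2]>zt-.012]
            print(nm,cc[i]*800/560,st[i,4],"ztop",round(zt,3),k.mean(0).round(3),"mid",((P.min(0)+P.max(0))/2).round(3))
p=d["pixels"].astype(int)
m=np.zeros(p.shape[:2],bool); m[195:270,188:292]=1
P,uv=cloud(d,T,m)
sl=P[(P[:,2]>.017)&(P[:,2]<.03)]
rc=cv2.minAreaRect((sl[:,:2]*1000).astype(np.float32)); print("slab",rc)
hb=P[P[:,2]>.088]; print("bar",len(hb),hb.mean(0),cv2.minAreaRect((hb[:,:2]*1000).astype(np.float32)),P[:,2].max())
ta=lambda z,pts: plane(d,T,np.array(pts)*.7,z).round(3)
print("slab corners", ta(.024,[(292,289),(411,337),(396,374),(276,319)]))
print("pockets",ta(.024,[(298,311),(377,345)]))
E
```

```text
top [549.26984127 148.15873016] 45 ztop 0.066 [ 0.936 -0.304  0.059] mid [ 0.937 -0.305  0.059]
top [520.60665362 166.49706458] 146 ztop 0.065 [ 0.873 -0.244  0.059] mid [ 0.901 -0.248  0.042]
top [591.70168067 164.03361345] 136 ztop 0.053 [ 0.922 -0.382  0.047] mid [ 0.915 -0.404  0.028]
top [553.67481203 170.98684211] 152 ztop 0.057 [ 0.898 -0.32   0.049] mid [ 0.895 -0.326  0.028]
top [627.11520737 175.00460829] 155 ztop 0.065 [ 0.895 -0.454  0.058] mid [ 0.896 -0.478  0.032]
top [591.0665362 187.5146771] 146 ztop 0.065 [ 0.859 -0.401  0.058] mid [ 0.868 -0.389  0.034]
top [514.33673469 191.07142857] 56 ztop 0.052 [ 0.84  -0.231  0.046] mid [ 0.849 -0.232  0.041]
top [562.10653753 193.46246973] 59 ztop 0.058 [ 0.849 -0.321  0.052] mid [ 0.843 -0.331  0.044]
top [625.10869565 202.60869565] 92 ztop 0.046 [ 0.841 -0.472  0.039] mid [ 0.841 -0.469  0.033]
top [549.12442396 203.5483871 ] 62 ztop 0.064 [ 0.812 -0.296  0.059] mid [ 0.822 -0.299  0.054]
top [595.68877551 207.67857143] 56 ztop 0.052 [ 0.812 -0.405  0.046] mid [ 0.822 -0.403  0.043]
top [528.96313364 204.33179724] 62 ztop 0
[... 2801 characters left out ...]
3.18636096] 243 ztop 0.046 [ 0.839 -0.475  0.039] mid [ 0.84  -0.471  0.025]
side [730.82417582 591.0989011 ] 26 ztop 0.033 [ 0.927 -0.508  0.029] mid [ 0.927 -0.508  0.029]
side [648.94179894 595.97883598] 27 ztop 0.038 [ 0.825 -0.496  0.03 ] mid [ 0.827 -0.495  0.032]
slab ((556.3108520507812, 104.58602905273438), (248.973388671875, 76.3976821899414), 68.08084869384766)
bar 152 [0.55602816 0.1045893  0.0939356 ] ((556.1829223632812, 104.64202880859375), (63.38346862792969, 16.012340545654297), 67.89158630371094) 0.10032849027833213
slab corners [[ 0.632  0.205  0.024]
 [ 0.545 -0.032  0.024]
 [ 0.473 -0.005  0.024]
 [ 0.571  0.232  0.024]]
pockets [[0.589 0.19  0.024]
 [0.527 0.034 0.024]]
```

View pics/crop.png

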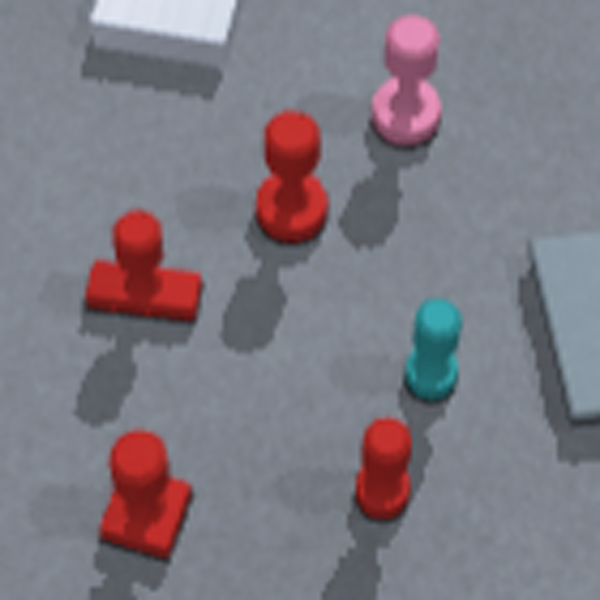

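The crop confirms it: the large stamp is at crop (290,180) with a large round foot, and the small one is at (385,470) with a small round foot. Next is a close look with the wrist camera over the large stamp.

```bash
cat >> h.py <<'E'
YAW=np.deg2rad(68)
def look(optics,r,name):
    p=np.array(r.current_tool_pos());q=r.current_ee_rot()
    d=optics.get_image("wrist"); W=np.eye(4);W[:3,:3]=R.from_quat(q).as_matrix();W[:3,3]=p
    T=W@np.asarray(d["mount"]); np.savez(name+".npz",T=T,**d)
    cv2.imwrite(f"pics/{name}.png",cv2.resize(d["pixels"][:,:,::-1],(800,600),interpolation=cv2.INTER_CUBIC))
    return d,T
def redknobs(d,T,lo):
    p=d["pixels"].astype(int); m=(p[...,0]>110)&(p[...,1]<90)&(p[...,2]<90)
    n,l,st,cc=cv2.connectedComponentsWithStats(m.astype(np.uint8))
    for i in range(1,n):
        if st[i,4]>150:
            P,_=cloud(d,T,l==i)
            if len(P)<50: continue
            k=P[P[:,2]>np.percentile(P[:,2],98)-.006]
            c,rad=cv2.minEnclosingCircle((k[:,:2]*1000).astype(np.float32))
            print("knob",cc[i].round(),"z",k[:,2].max().round(3),"c",np.round(c,1),"r",round(rad,1),"mean",k.mean(0).round(4))
E
python3 - <<'E'
from h import *
from cell import r,optics
for y in(YAW,YAW-np.pi): 
    q=r.inverse_kinematics([.56,-.15,.3],down(y)); print(y,None if q is None else np.round(q,2))
    q=r.inverse_kinematics([.5917,.19,.2],down(y)); print(y,None if q is None else np.round(q,2))
r.move_to([.54,-.19,.27],down(YAW))
d,T=look(optics,r,"w1"); print(np.round(d["mount"],3),r.current_t()); redknobs(d,T,0)
E
```

```text
1.1868238913561442 [-0.34  0.36  1.52 -0.    1.26  0.04]
1.1868238913561442 [ 0.24  0.53  1.51 -0.    1.1   0.62]
-1.954768762233649 None
-1.954768762233649 [ 0.24  0.53  1.51  0.    1.1  -2.52]
[[-0.    -0.954 -0.299  0.077]
 [ 1.     0.    -0.     0.   ]
 [ 0.    -0.299  0.954 -0.12 ]
 [ 0.     0.     0.     1.   ]] 2.975
knob [279. 116.] z 0.082 c [ 561.8 -125.7] r 14.0 mean [ 0.562  -0.1255  0.079 ]
knob [219. 180.] z 0.072 c [ 480.2 -161. ] r 11.7 mean [ 0.4807 -0.1604  0.069 ]
knob [348. 255.] z 0.067 c [ 576.6 -284.9] r 11.2 mean [ 0.5764 -0.2834  0.0646]
knob [249. 280.] z 0.074 c [ 465.7 -275.1] r 13.3 mean [ 0.4665 -0.2734  0.0709]
```

View pics/w1.png

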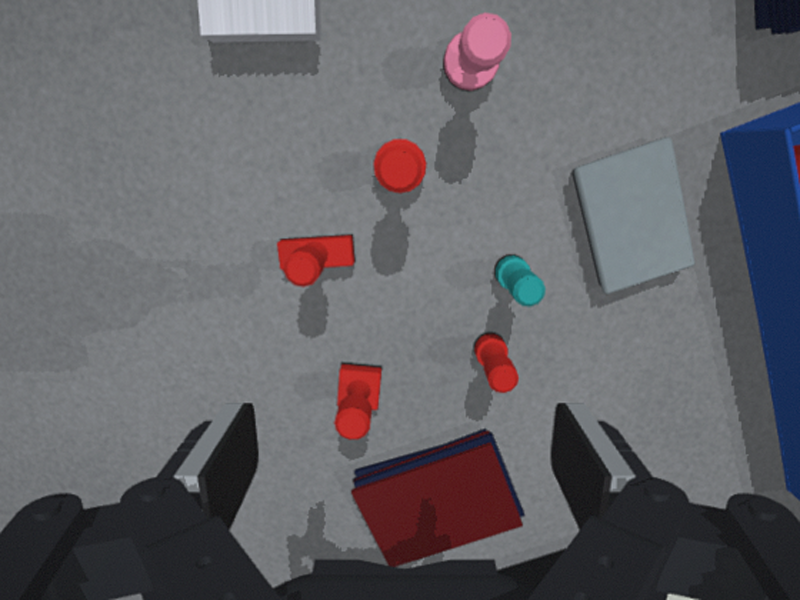

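The wrist view shows the large stamp at (400,165) and the small one at (502,375), agreeing with the fixed cameras to 1–2 mm. The fingers have free space on both sides along the closing line. I'll pick the large stamp, then look at the carrier on the way over.

Run:
```python
from h import *
from cell import r,optics
x,y=.562,-.1258
r.set_gripper(.65,40)
r.move_to([x,y,.15],down(YAW))
r.move_linear([x,y,.067],vel=.12)
r.set_gripper(0,40); print("open",r.current_opening(),r.current_finger_force())
r.move_linear([x,y,.20],vel=.2)
r.move_to([.50,-.02,.27],down(YAW))
r.sleep(.2)
d,T=look(optics,r,"w2"); print(r.current_t(),r.current_opening(),r.current_contact_force())
p=d["pixels"].astype(int)
P,uv=cloud(d,T,np.ones(p.shape[:2],bool))
s=P[(P[:,2]>.018)&(P[:,2]<.03)&(np.hypot(P[:,0]-.556,P[:,1]-.105)<.14)]
print(len(s),s[:,2].mean(),cv2.minAreaRect((s[:,:2]*1000).astype(np.float32)))
h=P[(P[:,2]>.088)&(np.hypot(P[:,0]-.556,P[:,1]-.105)<.05)]
print(len(h),cv2.minAreaRect((h[:,:2]*1000).astype(np.float32)))
a=np.array([np.cos(YAW),np.sin(YAW)]);c=np.array([.5563,.1046])
for nm,o,rr in(("L",-.075,.022),("S",.095,.016)):
    t=np.linspace(0,2*np.pi,60); ce=c+o*a
    C=np.c_[ce[0]+rr*np.cos(t),ce[1]+rr*np.sin(t),np.full(60,.024)]
    M=np.linalg.inv(T); pix,_=cv2.projectPoints(C,cv2.Rodrigues(M[:3,:3])[0],M[:3,3],K(d),np.array(d["D"],float))
    if nm=="L": im=cv2.resize(d["pixels"][:,:,::-1],(800,600),interpolation=cv2.INTER_CUBIC)
    cv2.polylines(im,[(pix*800/560).astype(np.int32)],True,(0,255,0),1)
cv2.imwrite("pics/w2o.png",im)
```

```text
open 0.31281946395930577 39.299796878913185
6.8833 0.31621637805608577 [-0.49350533  0.31843589 -0.04375766]
10302 0.0238148239861677 ((537.8602294921875, 62.481658935546875), (160.4239044189453, 76.7541275024414), 67.70285034179688)
1489 ((552.0167236328125, 96.85728454589844), (49.33291244506836, 15.860777854919434), 67.73284912109375)
```

View pics/w2o.png

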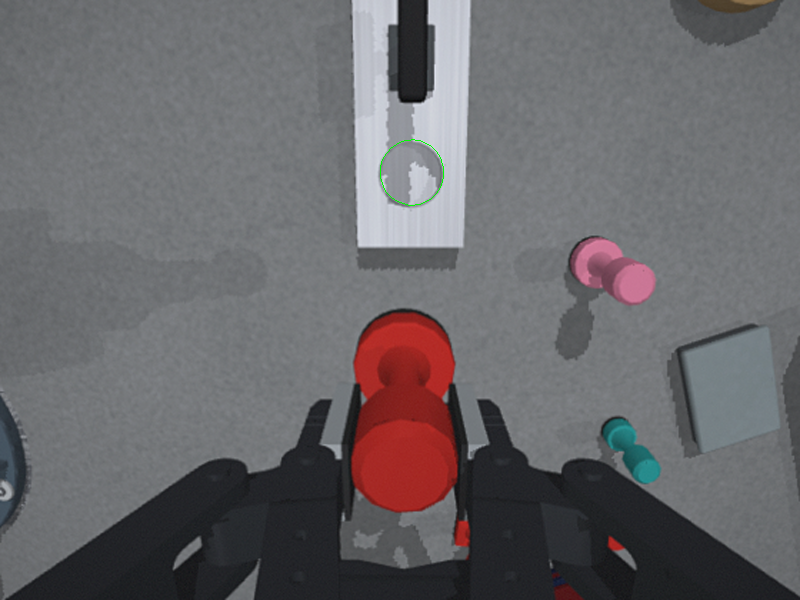

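The overlay circle sits on the large pocket at (411,173), and the stamp is held upright and laterally centred. I'll check the stamp's offset in the hand from the depth, then place it.

Run:
```python
from h import *
from cell import r,optics
d=dict(np.load("w2.npz"));p=d["pixels"].astype(int)
m=(p[...,0]>90)&(p[...,1]<80)&(p[...,2]<80); m[:215]=0; m[:,:235]=0; m[:,335:]=0; m[370:]=0
P,_=cloud(d,d["T"],m); tcp=np.array([.50,-.02,.27]); L=(P-tcp)@R.from_quat(down(YAW)).as_matrix()
print("z range",np.percentile(L[:,2],[1,99]))
for lo,hi in((-.02,-.008),(-.008,.012),(.03,.06),(.045,.056)):
    k=L[(L[:,2]>lo)&(L[:,2]<hi)]
    if len(k)>20: print(lo,len(k),cv2.minEnclosingCircle((k[:,:2]*1000).astype(np.float32)),k[:,2].mean())
```

```text
z range [-0.01176702  0.06605236]
-0.02 3671 ((-1.3052862882614136, 3.000185012817383), 16.561809539794922) -0.0103548228037397
-0.008 1693 ((-0.2941068410873413, -0.24638810753822327), 14.649611473083496) 0.0006622175772450098
0.03 2963 ((-0.5172677040100098, 0.18264399468898773), 18.999727249145508) 0.05166039554296817
0.045 2598 ((0.04062160477042198, 0.11671089380979538), 18.78452491760254) 0.05251099184061683
```

Run:
```python
from h import *
from cell import r,optics
x,y=.5272,.0348
r.move_to([x,y,.15],down(YAW))
r.move_linear([x,y,.103],vel=.15)
f0=np.array(r.current_contact_force())
for z in(.092,.085,.08,.077,.0755):
    r.move_linear([x,y,z],vel=.05); f=np.array(r.current_contact_force())-f0; print(z,f.round(1))
    if f[2]>6: break
r.set_gripper(.55); r.sleep(.1)
r.move_linear([x,y,.16],vel=.2)
a=np.array([np.cos(YAW),np.sin(YAW)])
r.move_to([x-.06*a[0],y-.06*a[1],.27],down(YAW))
d,T=look(optics,r,"w3"); print(r.current_t()); redknobs(d,T,0)
```

```text
0.092 [ 0.4 -0.3  0.2]
0.085 [0.2 1.4 0.2]
0.08 [ 0.5  0.5 -0.4]
0.077 [0.4 0.3 0.3]
0.0755 [-0.6  0.8  5.2]
10.9833
knob [283. 123.] z 0.09 c [527.2  35.2] r 13.9 mean [0.5271 0.0354 0.0871]
knob [309. 303.] z 0.071 c [ 480.7 -160.2] r 12.3 mean [ 0.4805 -0.1584  0.0688]
knob [330. 372.] z 0.058 c [ 469.  -269.2] r 9.7 mean [ 0.4698 -0.2647  0.0525]
```

View pics/w3.png

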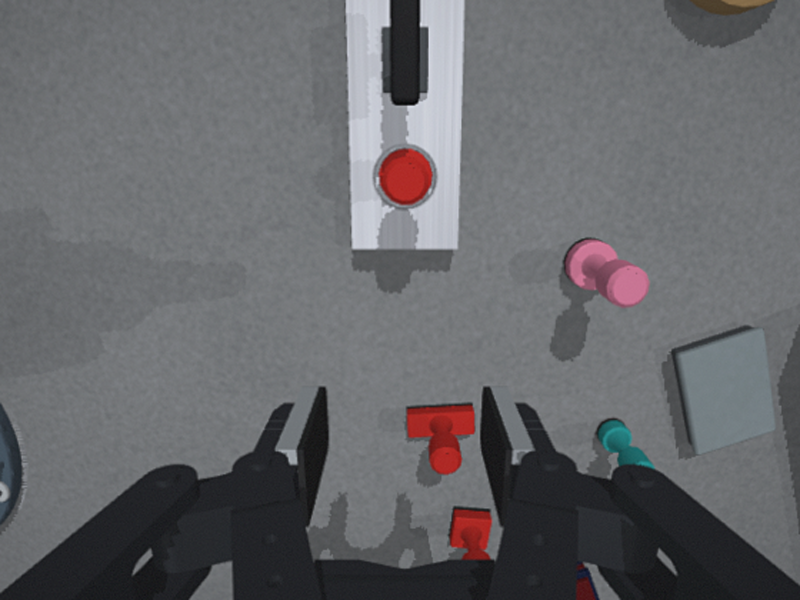

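The large stamp is seated, at (404,176) inside the pocket with its knob top at 0.088–0.09 m. Next is the small stamp.

Run:
```python
from h import *
from cell import r,optics
x,y=.5768,-.2850
r.set_gripper(.55,40)
r.move_to([x,y,.15],down(YAW))
r.move_linear([x,y,.0535],vel=.12)
r.set_gripper(0,40); print("open",r.current_opening(),r.current_finger_force())
r.move_linear([x,y,.20],vel=.2)
a=np.array([np.cos(YAW),np.sin(YAW)]); c=np.array([.5558,.1045])
v=c-.02*a
r.move_to([v[0],v[1],.29],down(YAW)); r.sleep(.2)
tcp=np.array(r.current_tool_pos())
d,T=look(optics,r,"w4"); print(r.current_t(),r.current_opening())
P,uv=cloud(d,T,np.ones(d["depth"].shape,bool))
s=P[(P[:,2]>.018)&(P[:,2]<.03)&(np.hypot(P[:,0]-.556,P[:,1]-.105)<.14)]
print(len(s),cv2.minAreaRect((s[:,:2]*1000).astype(np.float32)), ((s[:,:2]-c)@a).max())
p=d["pixels"].astype(int)
m=(p[...,0]>90)&(p[...,1]<80)&(p[...,2]<80); m[:190]=0; m[:,235:][:,100:]=0; m[:,:235]=0
P,_=cloud(d,T,m); L=(P-tcp)@R.from_quat(r.current_ee_rot()).as_matrix()
for lo,hi in((-.008,.012),(.03,.06)):
    k=L[(L[:,2]>lo)&(L[:,2]<hi)]
    if len(k)>20: print(lo,len(k),cv2.minEnclosingCircle((k[:,:2]*1000).astype(np.float32)),k[:,2].max())
t=np.linspace(0,2*np.pi,60); ce=c+.095*a; print(ce)
C=np.c_[ce[0]+.016*np.cos(t),ce[1]+.016*np.sin(t),np.full(60,.024)]
M=np.linalg.inv(T); pix,_=cv2.projectPoints(C,cv2.Rodrigues(M[:3,:3])[0],M[:3,3],K(d),np.array(d["D"],float))
im=cv2.resize(d["pixels"][:,:,::-1],(800,600),interpolation=cv2.INTER_CUBIC)
cv2.polylines(im,[(pix*800/560).astype(np.int32)],True,(0,255,0),1); cv2.imwrite("pics/w4o.png",im)
```

```text
open 0.24216374114309505 39.18034393165726
16.2083 0.24730615874656595
12422 ((554.4669799804688, 104.02806091308594), (248.99270629882812, 76.77774047851562), 67.78226470947266) 0.12356516906071838
-0.008 1265 ((-0.13453109562397003, 0.236129492521286), 11.39663028717041) 0.011979623542174519
0.03 1546 ((-0.009060299955308437, -0.41201817989349365), 12.874112129211426) 0.053292191027256144
[0.59138763 0.19258247]
```

View pics/w4o.png

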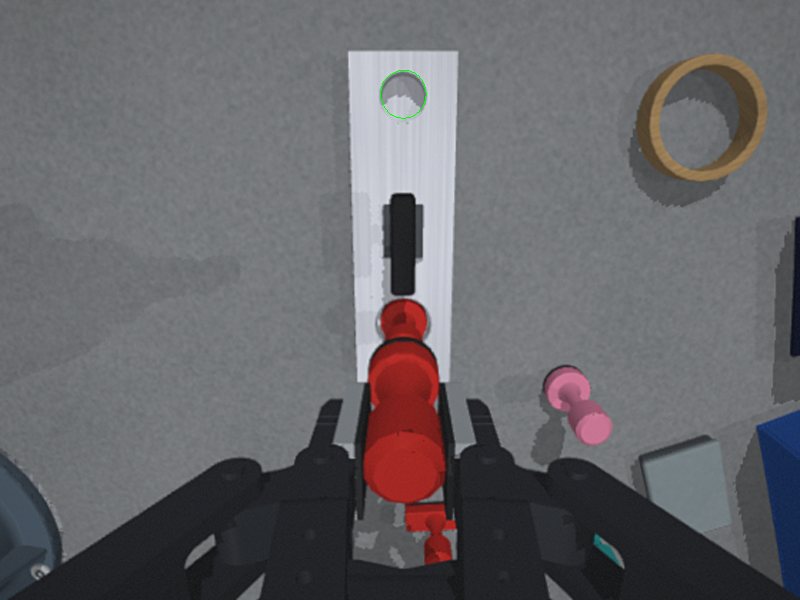

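The small pocket overlay at (403,95) matches within about 1 mm, and the stamp is centred in the hand. I'll place it.

Run:
```python
from h import *
from cell import r,optics
x,y=.5910,.1923
r.move_linear([x,y,.2],vel=.2)
r.move_linear([x,y,.088],vel=.15); r.sleep(.1)
f0=np.array(r.current_contact_force())
for z in(.078,.071,.066,.0635,.062):
    r.move_linear([x,y,z],vel=.05); f=np.array(r.current_contact_force())-f0; print(z,f.round(1))
    if f[2]>6: break
r.set_gripper(.5); r.sleep(.1)
r.move_linear([x,y,.16],vel=.2)
a=np.array([np.cos(YAW),np.sin(YAW)]); v=np.array([.5555,.1043])-.06*a
r.move_to([v[0],v[1],.32],down(YAW)); r.sleep(.1)
d,T=look(optics,r,"w5"); print(r.current_t()); redknobs(d,T,0)
P,uv=cloud(d,T,np.ones(d["depth"].shape,bool))
for lo,hi,rad in((.018,.03,.14),(.09,.101,.04)):
    s=P[(P[:,2]>lo)&(P[:,2]<hi)&(np.hypot(P[:,0]-.556,P[:,1]-.105)<rad)]
    print(len(s),cv2.minAreaRect((s[:,:2]*1000).astype(np.float32)))
```

```text
0.078 [0.5 0.7 0.8]
0.071 [0.7 0.4 1.7]
0.066 [1.  0.6 1.1]
0.0635 [ 0.5  0.5 -0.7]
0.062 [-0.3  0.3  4.1]
21.6
knob [283.  25.] z 0.076 c [590. 192.] r 10.7 mean [0.5901 0.1916 0.0731]
knob [284. 192.] z 0.09 c [527.   35.3] r 13.5 mean [0.5275 0.036  0.0872]
knob [305. 333.] z 0.071 c [ 480.2 -160. ] r 12.0 mean [ 0.4807 -0.1584  0.0687]
knob [324. 384.] z 0.023 c [ 468.5 -267.5] r 17.8 mean [ 0.4693 -0.2661  0.016 ]
12606 ((554.243408203125, 103.29534912109375), (250.49407958984375, 76.62811279296875), 67.77227020263672)
1167 ((554.2021484375, 103.57594299316406), (63.61214065551758, 15.392011642456055), 68.40338134765625)
```

View pics/w5.png

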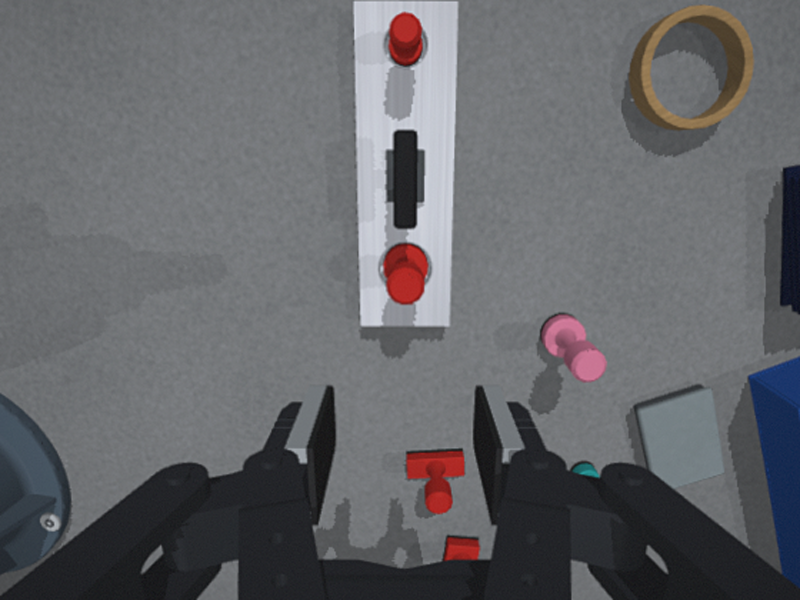

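Both stamps are seated: knob tops at about 0.074 m at (405,40) and 0.088 m at (405,275). I'll grip the handle and lift.

Run:
```python
from h import *
from cell import r,optics
x,y=.5550,.1040; q=down(np.deg2rad(67.9))
r.set_gripper(.6,100)
r.move_to([x,y,.17],q)
r.move_linear([x,y,.087],vel=.1)
r.set_gripper(0,100); print(r.current_opening(),r.current_finger_force())
p=r.current_tool_pos();print(p)
r.move_linear([x,y,.10],vel=.03); print(np.round(r.current_contact_force(),1),np.round(r.current_torque(),2))
r.move_linear([x,y,.22],vel=.08); r.sleep(.8)
print(np.round(r.current_contact_force(),1),np.round(r.current_torque(),2),r.current_tool_pos(),r.current_opening(),r.current_t())
s=optics.get_image("side");T=np.linalg.inv(s["camera_from_world"])
P,_=cloud(s,T,np.ones(s["depth"].shape,bool))
a=np.array([np.cos(YAW),np.sin(YAW)]);b=np.array([-a[1],a[0]])
L=np.c_[(P[:,:2]-[x,y])@a,(P[:,:2]-[x,y])@b,P[:,2]]
k=L[(abs(L[:,0])<.124)&(abs(L[:,1])<.037)&(L[:,2]>.145)&(L[:,2]<.168)]
k=k[abs(k[:,2]-np.median(k[:,2]))<.006]
A=np.c_[k[:,:2],np.ones(len(k))];print(len(k),"slope_x,slope_y,ztop",np.linalg.lstsq(A,k[:,2],rcond=None)[0])
cv2.imwrite("pics/end.png",cv2.resize(s["pixels"][60:340,130:400,::-1],(580,600),interpolation=cv2.INTER_CUBIC))
```

```text
0.167880500361789 98.2772970199585
[0.5549602  0.10412787 0.08759778]
[ 0.2  0.2 -5.5] [-0.03  0.01  0.02]
[ 1.1  0.  -5.8] [ 0.05 -0.06 -0.01] [0.55500382 0.10401558 0.22001522] 0.1705179031798761 26.975
1666 slope_x,slope_y,ztop [0.00181534 0.00624736 0.15686523]
```

View pics/end.png

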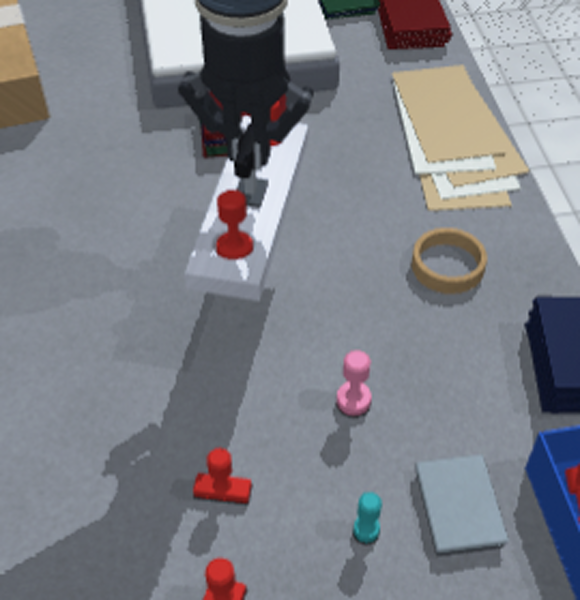

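The carrier is level (slopes under 0.4°), its underside is about 13 cm up, and the large stamp shows upright in its pocket at (233,225). The small stamp's red shows behind the gripper at about (275,115). The measured load of about 5.5 N fits the carrier with both stamps.

```bash
python3 -c "
from cell import r
print(r.current_qvel(),r.current_tool_pos(),r.hand_in())"
```

```text
the job is handed in; nothing more can be done
[-1.69274236e-03  6.32913679e-04 -4.14628193e-04 -7.97944083e-04
 -7.08235930e-05 -5.24496798e-04] [0.55498982 0.10399155 0.22000622] None
```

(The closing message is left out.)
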